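# Chock up the back of a small cask

## Robot

A 6-joint arm with a two-finger parallel gripper is mounted at the origin on the work surface. World frame = base frame: x ahead of the robot, y to its left, z up, the work surface at z = 0. Lengths are in m, angles in rad, forces in N, time in s.
With the tool pointing down it reaches from about 0.35 to 0.975 m from the base axis. Payload 17.4 kg.
Tool frame: the origin (TCP) lies midway between the tips of the shut fingers; the grasp point (between the pads) lies 19 mm behind it; z points along the fingers, y is the direction in which the jaws open and shut (so a half turn about z gives the same grasp; the last joint's range is limited). The gripper opens to 85 mm and grips with 20 to 120 N. Pads are 22 mm wide; open, the fingers measure 114 mm over their backs; the gripper's body (76 mm by 85 mm) begins 54 mm behind the grasp point. The pads swing forward as they close: fully open they stand 13 mm farther back than shut.
Start: joints at [-1.281, 0.116, 1.442, -0, 1.584, -0.038], TCP at [0.217, -0.639, 0.231] pointing down, gripper open.
Joint ranges: [-2.83, 2.83], [-0.83, 2.19], [0.07, 2.5], [-1.14, 4.28], [0.01, 3], [-2.97, 2.97]. Speed limits (rad/s): [1.89, 1.89, 2.22, 3.14, 3.14, 3.14].

## Interface

Orientations are given as a unit quaternion [x, y, z, w].
In Python, from cell import robot, cams gives the robot as it stands.
- The arm moves only by the shell command python3 -m jog 'ROWS' [FORCE]. ROWS is a JSON object of lists of equal length, an entry for each row: "dp": the shift along the tool's x, y, z in m, a list of three; "rot": the turn, a rotation vector about the tool's x, y, z in degrees, a list of three; "gripper": the closure in counts, from 0 (fully open) to 255 (shut). In form: {"dp": [[dx, dy, dz], ...], "rot": [[wx, wy, wz], ...], "gripper": [gripper, ...]}. A call has 1 to 20 rows; each row is the pose to reach, as a shift and turn from the pose commanded when the call began, along the tool's axes at that moment; what a row does not reach only later rows make up. A row lasts 1/12 s, in which the tool goes at most 41.7 mm and 7.16 degrees, less where a joint would pass 70% of its speed; a pose out of reach is approached as far as the arm can. A call with a gripper value outside its range is refused whole. The fingers move at their own pace and stop on an object; FORCE is the grip in N (left out, the last holds). Time passes only in rows, so rows that repeat a pose let the fingers close. It gives the time, the measured TCP pose, the force and the opening at its end, in the units of the state.
- robot.get_obs(): the state, without advancing time (a new reading comes with each control period).
- cams.snapshot(name): name is "scene" or "top"; returns a dict with "frame" (400x640x3 uint8, red, green, blue), "camera_matrix" (3x3 intrinsics, pixels), "dist_coeffs" ([k1, k2, p1, p2, k3] as OpenCV has them; the pictures are not rectified), "cam_to_world" (4x4, takes a point from camera to world coordinates). Camera axes: x right, y down, z forward; pixel columns grow to the right and rows downward; lengths in m; the calibration is good to about 2 mm. A picture is of the moment at which its call begins. There is no depth.
- robot.hand_in(): hands the job in, once; it reports no verdict.
The state is a dict: "time_s": time; "joint_pos": joint angles; "qd": joint speeds; "joint_torque": joint torques, N m; "tool_pos": TCP position; "tcp_rot": TCP orientation; "force": force on the tool from outside, world axes, zero at the start; "moment": the same for the moment, N m; "gripper_width": finger opening in m.
Only numpy, scipy, OpenCV 4.12 (cv2) and the standard library are available. Lean on these libraries where they do the work, as an engineer would, in place of code of your own. Each camera call takes 0.05 s, during which the arm holds its last target. There are 200 camera calls.

## Task

Take the scraper block and wipe the loose stone chips off the front of the board onto the table (with the scraper, not the fingers), then put the scraper down on the table, off the board. Then take the wooden wedge by its grip block, lay it flat on the board and push it nose first under the middle of the cask cradle's front rail until the cradle's two feet have just lifted clear of the board, about 5 mm. Finish while still holding the wedge there in the gripper, with the wedge alone carrying that end of the cradle; leave the bottle, the mug and the mallet alone.

Things in the scene. Friction and masses are not known exactly. Their poses are not given: they have to be found in the camera images.
- board: Fixed wooden board on the table, 430 x 200 x 20 mm; top 20 mm above the table. Origin: on its underside, straight below the centre line of the cradle's front rail, midway across. x runs along the board from rail to hinge: the open apron with the chips is x = -150 to 0 mm, the far end x = +280 mm; edges at y = +-100 mm; z up.
- cradle (a joint): Tilt (rad) of the oak cradle that carries a small lying cask. 0: its two feet rest on the board; it grows as the front end lifts. Hinge pin across the board at board x = +220 mm: 0.01 rad lifts the feet 2.2 mm, 5 mm is 0.023 rad. Cradle and cask weigh about 0.9 kg, half of it on the feet; it swings freely and falls back if not held up.
- rail (a point): Middle of the underside of the cradle's front rail, a steel bar 16 mm thick along board y between two feet; 8 mm above the board's top while the feet are down, so a nose slips under; rises with the cradle. The feet (20 mm long in x) begin 66 mm to either side. The cask (116 mm thick) starts at board x = +12 mm and reaches 153 mm above the board.
- wedge_grip (a point): Centre of the grip block of the 130 x 40 mm oak wedge, 120 g, 45 mm above its underside. Block: 38 long (x), 22 wide (y), 25 to 65 mm above the underside. Axes of the wedge: x to the nose, z up. Nose 108 mm ahead of this point, tail 22 mm behind. From a 3 mm thick nose the top rises 1 mm in 4 over 88 mm to a flat 25 mm heel that bears the block.
- wedge_nose (a point): Middle of the bottom edge of the wedge's nose (axes as wedge_grip). The wedge stands flat on the table at the start. The rail begins to lift when the nose is about 19 mm past the rail's centre line, then 1 mm for every 4 mm of push: 5 mm when the nose is about 40 mm past.
- scraper_mid (a point): Centre of the scraper block, 32 mm above its underside. Oak with a flat steel sole, standing on it on the table at the start, 140 g: lower bar 100 mm long (x), 26 mm wide (y), 28 mm high; midway on top a grip rib 60 mm long (x), 22 mm wide (y), from 28 to 64 mm above the underside.
- chip0_mid (a point): Centre of a loose stone chip, about 20 x 15 x 12 mm, 12 g, lying on the board's apron at the start.
- chip1_mid (a point): Centre of a loose stone chip, about 17 x 17 x 13 mm, 12 g, lying on the board's apron at the start.
- chip2_mid (a point): Centre of a loose stone chip, about 22 x 13 x 11 mm, 12 g, lying on the board's apron at the start.
- bottle_mid (a point): Bystander: centre of an upright dark half-size wine bottle, 58 mm thick, 234 mm high.
- mug_mid (a point): Bystander: centre of a white mug, 80 mm wide, 90 mm high.
- mallet_mid (a point): Bystander: centre of a lying wooden mallet, 260 mm long (x towards its head), head 60 x 100 x 50 mm.

How it is judged:
On the way, in this order (a step that is already met when the one before it is completed fails the run):
1. the scraper, held in the gripper, is down on the board's apron (contact force between the fingers and scraper above 1 N and x of scraper_mid in the frame of board between -0.17 and 0 m and y of scraper_mid in the frame of board between -0.12 and 0.12 m and z of scraper_mid in the frame of board below 0.064 m), for 0.1 s.
2. all three chips are off the board (height (world z) of each of chip0_mid, chip1_mid, chip2_mid below 0.035 m and (y of chip0_mid in the frame of board below -0.103 m or y of chip0_mid in the frame of board above 0.103 m or x of chip0_mid in the frame of board below -0.153 m or x of chip0_mid in the frame of board above 0.283 m) and (y of chip1_mid in the frame of board below -0.103 m or y of chip1_mid in the frame of board above 0.103 m or x of chip1_mid in the frame of board below -0.153 m or x of chip1_mid in the frame of board above 0.283 m) and (y of chip2_mid in the frame of board below -0.103 m or y of chip2_mid in the frame of board above 0.103 m or x of chip2_mid in the frame of board below -0.153 m or x of chip2_mid in the frame of board above 0.283 m)), for 0.2 s.
3. the wedge, held in the gripper, lifts the cradle (value of joint cradle above 0.0114 rad and contact force between wedge and cradle above 0.5 N and contact force between the fingers and wedge above 1 N), for 0.2 s.
At the end, for the whole second after the job is handed in: Feet 2.5 to 9 mm off the board (0.0114-0.041 rad), carried by the wedge alone; wedge held (over 1 N), flat (tilt < 0.08 rad, nose < 6 mm above the board, > 10 mm past the rail); chips beside the board on the table; scraper released on the table, centre off the board; robot clear of the cradle (all of step 2 and all of step 3 and value of joint cradle below 0.041 rad and contact force between each of the arm, the fingers and cradle below 0.2 N and contact force between each of scraper, chip0, chip1, chip2 and cradle below 0.1 N and z of wedge_nose in the frame of board below 0.026 m and angle between wedge_grip's own z axis and vertical below 0.08 rad and x of wedge_nose in the frame of board above 0.01 m and velocity of joint cradle below 0.05 rad/s and height (world z) of scraper_mid below 0.045 m and contact force between the fingers and scraper below 0.1 N and (x of scraper_mid in the frame of board below -0.15 m or y of scraper_mid in the frame of board below -0.1 m or y of scraper_mid in the frame of board above 0.1 m or x of scraper_mid in the frame of board above 0.28 m)); the arm keeps its last pose, push and grip.
It fails at once if a chip still on the board is pushed with the fingers or the wedge ((contact force between the fingers and chip0 above 0.05 N and not (height (world z) of chip0_mid below 0.035 m and (y of chip0_mid in the frame of board below -0.103 m or y of chip0_mid in the frame of board above 0.103 m or x of chip0_mid in the frame of board below -0.153 m or x of chip0_mid in the frame of board above 0.283 m))) or (contact force between wedge and chip0 above 0.05 N and not (height (world z) of chip0_mid below 0.035 m and (y of chip0_mid in the frame of board below -0.103 m or y of chip0_mid in the frame of board above 0.103 m or x of chip0_mid in the frame of board below -0.153 m or x of chip0_mid in the frame of board above 0.283 m))) or (contact force between the fingers and chip1 above 0.05 N and not (height (world z) of chip1_mid below 0.035 m and (y of chip1_mid in the frame of board below -0.103 m or y of chip1_mid in the frame of board above 0.103 m or x of chip1_mid in the frame of board below -0.153 m or x of chip1_mid in the frame of board above 0.283 m))) or (contact force between wedge and chip1 above 0.05 N and not (height (world z) of chip1_mid below 0.035 m and (y of chip1_mid in the frame of board below -0.103 m or y of chip1_mid in the frame of board above 0.103 m or x of chip1_mid in the frame of board below -0.153 m or x of chip1_mid in the frame of board above 0.283 m))) or (contact force between the fingers and chip2 above 0.05 N and not (height (world z) of chip2_mid below 0.035 m and (y of chip2_mid in the frame of board below -0.103 m or y of chip2_mid in the frame of board above 0.103 m or x of chip2_mid in the frame of board below -0.153 m or x of chip2_mid in the frame of board above 0.283 m))) or (contact force between wedge and chip2 above 0.05 N and not (height (world z) of chip2_mid below 0.035 m and (y of chip2_mid in the frame of board below -0.103 m or y of chip2_mid in the frame of board above 0.103 m or x of chip2_mid in the frame of board below -0.153 m or x of chip2_mid in the frame of board above 0.283 m)))).
It fails at once if the bottle is disturbed (moved over 25 mm) (distance of bottle_mid from where it was at the start of the episode above 0.025 m).
It fails at once if the mug is disturbed (moved over 25 mm) (distance of mug_mid from where it was at the start of the episode above 0.025 m).
It fails at once if the mallet is disturbed (moved over 25 mm) (distance of mallet_mid from where it was at the start of the episode above 0.025 m).
It also fails if it takes over 58 s, if anything falls off the work surface, if the arm or the gripper's body presses on something with over 40 N, if the wrist force passes 120 N, or if a joint passes its speed limit or range.

## Working session

There is one attempt and no reset: what is moved stays moved. The work goes in short steps, Python scripts to look and compute and a shell command to move; the robot and the scene stay as the last step left them, time stands still between calls to the robot, and variables do not carry over. Pictures are saved under pics/ and viewed, about 8 in all and at most 12, crops included, and the job is handed in when it is done.

```bash
ls; mkdir -p pics
python3 - <<'E'
from cell import robot,cams
import cv2,pickle
for n in("scene","top"):
    s=cams.snapshot(n); cv2.imwrite(f"pics/{n}0.png",s["frame"][:,:,::-1]); pickle.dump(s,open(f"{n}0.pkl","wb"))
    print(n,s["camera_matrix"],s["dist_coeffs"],s["cam_to_world"])
print(robot.get_obs())
E
```

```text
pics
scene [[457.16947935   0.         323.43843756]
 [  0.         457.16947935 201.533486  ]
 [  0.           0.           1.        ]] [-0.11402707  0.          0.          0.          0.        ] [[-0.3448598   0.77404514 -0.53096689  1.18928087]
 [ 0.9386371   0.28779244 -0.19009445  0.21037088]
 [ 0.00566657 -0.56394116 -0.82579553  1.17738833]
 [ 0.          0.          0.          1.        ]]
top [[483.81384275   0.         320.76533373]
 [  0.         483.81384275 197.8795814 ]
 [  0.           0.           1.        ]] [-0.13530295  0.          0.          0.          0.        ] [[ 0.02359463 -0.9976913   0.0636818   0.40649235]
 [-0.99970486 -0.02391506 -0.0042741  -0.03198748]
 [ 0.00578719 -0.06356216 -0.9979611   1.46907399]
 [ 0.          0.          0.          1.        ]]
{'time_s': 0.1, 'joint_pos': array([-1.28081240e+00,  1.16431873e-01,  1.44219439e+00,  1.04274802e-05,
        1.58401145e+00, -3.78252905e-02]), 'qd': array([-0.00043112, -0.00110804, -0.00080254, -0.00194821,  0.00078335,
       -0.00174601]), 'joint_torque': array([ 3.29069480e-03, -7.33661771e+01, -6.33789182e+01, -6.97964106e-05,
        5.18460132e-03, -1.63230879e-05]), 'tool_pos': array([ 0.21725824, -0.63889763,  0.23064268]), 'tcp_rot': array([ 9.86597539e-01,  1.63171761e-01, -6.05335736e-05, -5.19035514e-04]), 'force': array([ 0.1757064 ,  0.37525777, -0.01869356]), 'moment': array([ 0.0386466 , -0.01690119,  0.00571157]), 'gripper_width': 0.08535902667364775}
```

View pics/top0.png

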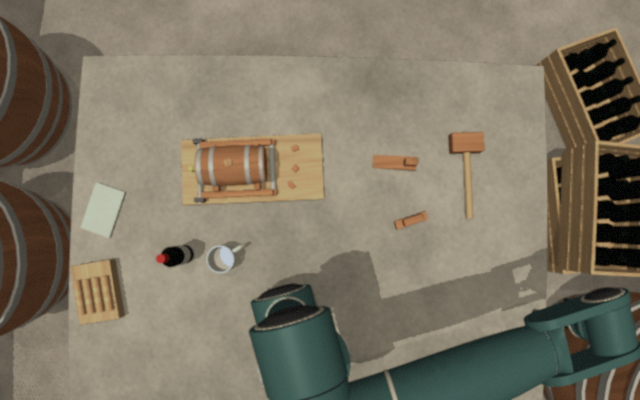

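View pics/scene0.png

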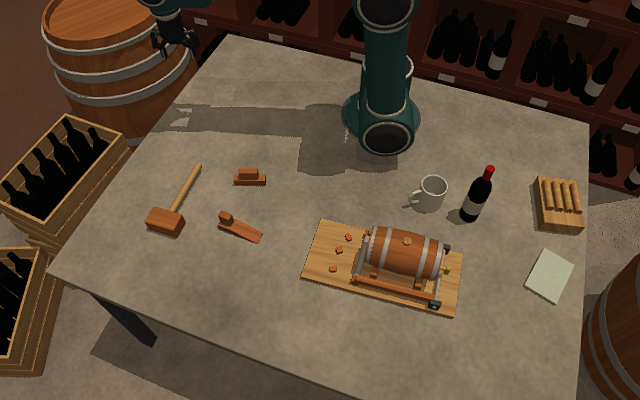

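The top picture shows the board at about (182–323, 133–204), with the cradle's rail near x=273 and chips at (295,148), (295,168) and (292,184). The wedge is at (395,162) with its nose to the left, the scraper at (410,220) and the mallet at (467,170). I'll enlarge the working area next.

Run:
```python
import pickle,cv2,numpy as np
t=pickle.load(open("top0.pkl","rb"))["frame"][:,:,::-1];s=pickle.load(open("scene0.pkl","rb"))["frame"][:,:,::-1]
a=cv2.resize(t[125:235,175:435],None,fx=3,fy=3,interpolation=cv2.INTER_CUBIC)
b=cv2.resize(s[160:320,210:470],None,fx=1,fy=1)
cv2.imwrite("pics/topc.png",a)
b=cv2.resize(s[160:320,210:470],None,fx=3,fy=3,interpolation=cv2.INTER_CUBIC)
cv2.imwrite("pics/scenec.png",b)
```

```text
(no output)
```

View pics/topc.png

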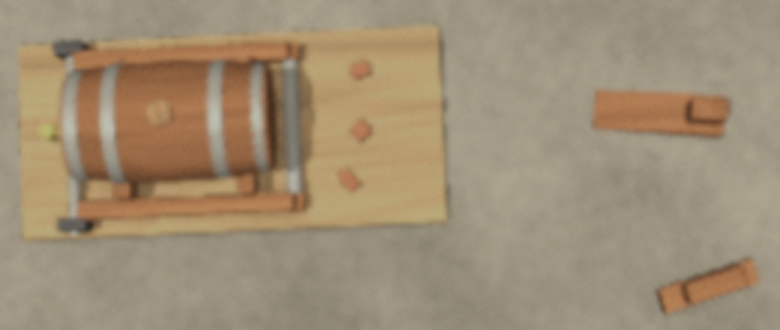

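View pics/scenec.png

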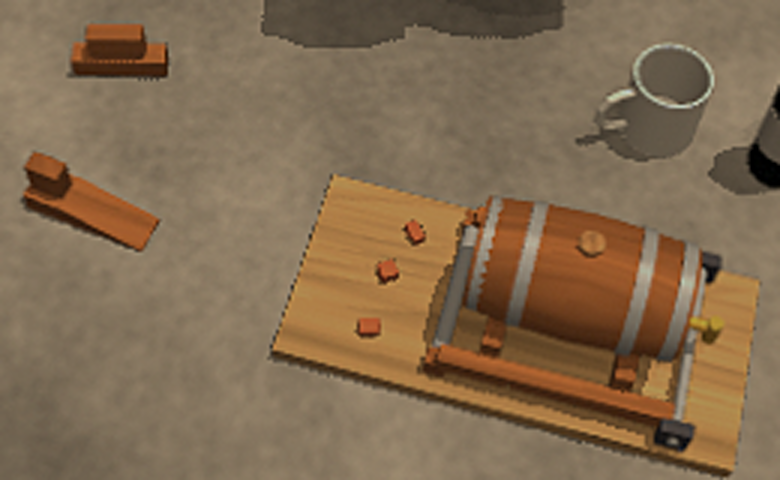

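```bash
cat > h.py <<'E'
import numpy as np,cv2,pickle
def ray(s,uv):
    p=cv2.undistortPoints(np.array([[uv]],float),s["camera_matrix"],s["dist_coeffs"])[0,0]
    T=s["cam_to_world"]; return T[:3,3],T[:3,:3]@np.array([p[0],p[1],1])
def plane(s,uv,z):
    o,d=ray(s,uv); return o+d*(z-o[2])/d[2]
def proj(s,P):
    T=np.linalg.inv(s["cam_to_world"]); P=np.atleast_2d(P)
    r,_=cv2.Rodrigues(T[:3,:3]); return cv2.projectPoints(np.array(P,float),r,T[:3,3],s["camera_matrix"],s["dist_coeffs"])[0][:,0]
E
python3 - <<'E'
from h import *
np.set_printoptions(precision=4,suppress=True)
t=pickle.load(open("top0.pkl","rb"));s=pickle.load(open("scene0.pkl","rb"))
T=lambda u,v,z:plane(t,(u/3+175-1/3,v/3+125-1/3),z)
S=lambda u,v,z:plane(s,(u/3+210-1/3,v/3+160-1/3),z)
def show(n,f,L,z):
    for l in L: print(n,l,f(*l,z)[:2])
show("boardT",T,[(20,44),(440,27),(446,220),(23,239)],.02)
show("boardS",S,[(333,176),(273,353),(730,473),(758,281)],.02)
show("chipsT",T,[(361,69),(361,130),(349,180)],.03)
show("chipsS",S,[(369,326),(388,271),(415,232)],.03)
show("railT",T,[(291,60),(295,195)],.044)
show("wnoseT",T,[(595,91),(594,129)],.003)
show("wnoseS",S,[(159,220),(140,250)],.002)
show("wblkT",T,[(689,98),(728,97),(728,122),(688,122)],.065)
show("wblkS",S,[(34,153),(69,165),(64,181),(26,168)],.065)
show("scribT",T,[(684,284),(747,265),(751,280),(689,303)],.064)
show("scbarT",T,[(658,289),(752,259),(758,282),(664,312)],.028)
show("scribS",S,[(87,26),(144,26),(144,37),(85,39)],.064)
show("scbarS",S,[(73,60),(168,60)],.028)
E
```

```text
boardT (20, 44) [0.6683 0.3928]
boardT (440, 27) [ 0.6942 -0.0353]
boardT (446, 220) [ 0.4988 -0.0459]
boardT (23, 239) [0.4693 0.3804]
boardS (333, 176) [ 0.5051 -0.0428]
boardS (273, 353) [ 0.705  -0.0276]
boardS (730, 473) [0.6748 0.395 ]
boardS (758, 281) [0.4753 0.3818]
chipsT (361, 69) [0.6476 0.0428]
chipsT (361, 130) [0.5861 0.0411]
chipsT (349, 180) [0.5357 0.0517]
chipsS (369, 326) [0.653  0.0475]
chipsS (388, 271) [0.5925 0.0451]
chipsS (415, 232) [0.5433 0.0556]
railT (291, 60) [0.6528 0.1119]
railT (295, 195) [0.5184 0.1037]
wnoseT (595, 91) [ 0.6355 -0.1952]
wnoseT (594, 129) [ 0.5964 -0.1947]
wnoseS (159, 220) [ 0.6031 -0.1907]
wnoseS (140, 250) [ 0.6408 -0.1941]
wblkT (689, 98) [ 0.6215 -0.2809]
wblkT (728, 97) [ 0.6236 -0.3196]
wblkT (728, 122) [ 0.5988 -0.3198]
wblkT (688, 122) [ 0.5977 -0.2802]
wblkS (34, 153) [ 0.6086 -0.3149]
wblkS (69, 165) [ 0.609  -0.2765]
wblkS (64, 181) [ 0.6271 -0.2728]
wblkS (26, 168) [ 0.6268 -0.3142]
scribT (684, 284) [ 0.4392 -0.2783]
scribT (747, 265) [ 0.459  -0.3401]
scribT (751, 280) [ 0.4445 -0.3442]
scribT (689, 303) [ 0.4208 -0.2835]
scbarT (658, 289) [ 0.4345 -0.2586]
scbarT (752, 259) [ 0.4665 -0.353 ]
scbarT (758, 282) [ 0.4436 -0.3594]
scbarT (664, 312) [ 0.4117 -0.265 ]
scribS (87, 26) [ 0.4479 -0.3365]
scribS (144, 26) [ 0.4273 -0.2807]
scribS (144, 37) [ 0.4405 -0.2746]
scribS (85, 39) [ 0.464  -0.3309]
scbarS (73, 60) [ 0.4702 -0.3478]
scbarS (168, 60) [ 0.4354 -0.2536]
```

```bash
cat > g.py <<'E'
# usage: g.py x y z yawdeg : dp/rot needed; "b x y z yaw" = board frame
import sys; from cell import robot; import numpy as np
from scipy.spatial.transform import Rotation as R
a=sys.argv[1:]; B=np.array([.5907,.1099,.0]); by=np.deg2rad(93.8)
o=robot.get_obs(); r=R.from_quat(o["tcp_rot"])
for q in " ".join(a).split(","):
    q=q.split(); bd=q[0]=="b"; v=np.array(q[-4:],float); p=v[:3].copy(); yaw=v[3]
    if bd: p=B+R.from_euler("z",by).apply(p); yaw+=93.8
    tgt=R.from_euler("zx",[0,0])*R.from_matrix(np.array([[np.cos(np.deg2rad(yaw)),np.sin(np.deg2rad(yaw)),0],[np.sin(np.deg2rad(yaw)),-np.cos(np.deg2rad(yaw)),0],[0,0,-1]]).T)
    print(q,"dp",np.round(r.inv().apply(p-o["tool_pos"]),4),"rot",np.round((r.inv()*tgt).as_rotvec(degrees=True),2))
print("t",o["time_s"],"tcp",np.round(o["tool_pos"],4),"F",np.round(o["force"],2),"w",round(o["gripper_width"],4))
E
python3 g.py 0.442 -0.308 0.13 109, 0.442 -0.308 0.034 109
```

```text
['0.442', '-0.308', '0.13', '109'] dp [ 0.3193 -0.2408  0.1009] rot [-4.000e-02 -5.000e-02 -9.022e+01]
['0.442', '-0.308', '0.034', '109'] dp [ 0.3193 -0.2407  0.1969] rot [-4.000e-02 -5.000e-02 -9.022e+01]
t 0.1 tcp [ 0.2173 -0.6389  0.2306] F [ 0.18  0.38 -0.02] w 0.0854
```

```bash
python3 -m jog '{"dp":[[0.32,-0.24,0.1],[0.32,-0.24,0.1],[0.32,-0.24,0.1],[0.32,-0.24,0.1],[0.32,-0.24,0.1],[0.32,-0.24,0.1],[0.32,-0.24,0.1],[0.32,-0.24,0.1],[0.32,-0.24,0.1],[0.32,-0.24,0.1],[0.32,-0.24,0.1],[0.32,-0.24,0.1],[0.32,-0.24,0.1],[0.32,-0.24,0.1],[0.32,-0.24,0.1],[0.32,-0.24,0.1],[0.32,-0.24,0.1]],"rot":[[0,0,-90.2],[0,0,-90.2],[0,0,-90.2],[0,0,-90.2],[0,0,-90.2],[0,0,-90.2],[0,0,-90.2],[0,0,-90.2],[0,0,-90.2],[0,0,-90.2],[0,0,-90.2],[0,0,-90.2],[0,0,-90.2],[0,0,-90.2],[0,0,-90.2],[0,0,-90.2],[0,0,-90.2]],"gripper":[0,0,0,0,0,0,0,0,0,0,0,0,0,0,0,0,0]}' 40
python3 g.py 0.442 -0.308 0.034 109
python3 - <<'E'
from cell import cams
import cv2,numpy as np,pickle
a=cams.snapshot("scene");b=cams.snapshot("top");pickle.dump((a,b),open("s1.pkl","wb"))
f=lambda s,r,k:cv2.resize(s["frame"][r[0]:r[1],r[2]:r[3],::-1],(390,390),interpolation=cv2.INTER_CUBIC)
cv2.imwrite("pics/p1.png",np.hstack([f(a,(90,220,180,310),3),f(b,(150,280,345,475),3)]))
E
```

```text
time_s: 1.52
tool_pos: [0.4429, -0.309, 0.1312]
tcp_rot: [0.582, 0.813, 0.0, -0.0]
force: [1.3, 0.0, 0.1]
gripper_width: 0.0857
['0.442', '-0.308', '0.034', '109'] dp [ 0.0012 -0.0005  0.0972] rot [-0.   -0.   -0.16]
t 1.5167 tcp [ 0.4429 -0.309   0.1312] F [1.25 0.04 0.06] w 0.0857
```

View pics/p1.png

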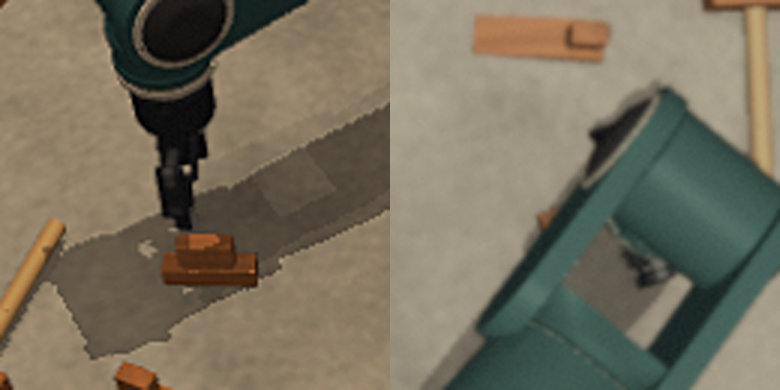

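The fingers hang over the scraper: fingertips at crop (178,225), rib top at about (207,240). I'll check these against the projection.

Run:
```python
from h import *
s=pickle.load(open("s1.pkl","rb"))[0]
for P in ([.4429,-.309,.1312],[.4429,-.309,.144],[.442,-.308,.064],[.442,-.308,.028]): print((proj(s,P)[0]-[180,90])*3)
```

```text
[193.20168375 196.7570166 ]
[191.4638443  188.39715132]
[203.18668877 238.28125387]
[207.59112915 259.44219155]
```

```bash
python3 -m jog '{"dp":[[0.001,0,0.03],[0.001,0,0.06],[0.001,0,0.085],[0.001,0,0.096],[0.001,0,0.096],[0.001,0,0.096],[0.001,0,0.096],[0.001,0,0.096],[0.001,0,0.096],[0.001,0,0.096],[0.001,0,0.096],[0.001,0,0.096],[0.001,0,0.096]],"rot":[[0,0,0],[0,0,0],[0,0,0],[0,0,0],[0,0,0],[0,0,0],[0,0,0],[0,0,0],[0,0,0],[0,0,0],[0,0,0],[0,0,0],[0,0,0]],"gripper":[0,0,0,0,0,255,255,255,255,255,255,255,255]}' 50
python3 g.py b -0.072 0.095 0.1 0, b -0.072 0.095 0.056 0
```

```text
time_s: 2.7
tool_pos: [0.443, -0.3081, 0.0361]
tcp_rot: [0.581, 0.814, -0.0, 0.001]
force: [-0.7, 0.5, 7.3]
gripper_width: 0.0212
['b', '-0.072', '0.095', '0.1', '0'] dp [ 0.3026  0.1651 -0.064 ] rot [ 0.04  0.05 15.18]
['b', '-0.072', '0.095', '0.056', '0'] dp [ 0.3026  0.1651 -0.02  ] rot [ 0.04  0.05 15.18]
t 2.7 tcp [ 0.443  -0.3081  0.0361] F [-0.7   0.49  7.27] w 0.0212
```

```bash
python3 -m jog '{"dp":[[0,0,-0.03],[0,0,-0.07],[0.06,0.03,-0.08],[0.1,0.06,-0.08],[0.15,0.08,-0.08],[0.2,0.11,-0.08],[0.24,0.13,-0.08],[0.28,0.15,-0.08],[0.303,0.165,-0.08],[0.303,0.165,-0.08],[0.303,0.165,-0.06],[0.303,0.165,-0.06],[0.303,0.165,-0.06]],"rot":[[0,0,0],[0,0,0],[0,0,3],[0,0,6],[0,0,9],[0,0,12],[0,0,15.2],[0,0,15.2],[0,0,15.2],[0,0,15.2],[0,0,15.2],[0,0,15.2],[0,0,15.2]],"gripper":[255,255,255,255,255,255,255,255,255,255,255,255,255]}'
python3 g.py b -0.072 0.095 0.057 0
python3 - <<'E'
from cell import cams
import cv2,numpy as np,pickle
a=cams.snapshot("scene");b=cams.snapshot("top");pickle.dump((a,b),open("s2.pkl","wb"))
f=lambda s,r,k:cv2.resize(s["frame"][r[0]:r[1],r[2]:r[3],::-1],(390,390),interpolation=cv2.INTER_CUBIC)
cv2.imwrite("pics/p2.png",np.hstack([f(a,(190,320,285,415),3),f(b,(110,240,230,360),3)]))
E
```

```text
time_s: 3.78
tool_pos: [0.4995, 0.0329, 0.0945]
tcp_rot: [0.683, 0.731, -0.001, -0.001]
force: [-0.3, -0.2, -1.7]
gripper_width: 0.0211
['b', '-0.072', '0.095', '0.057', '0'] dp [-0.0012  0.0011  0.0375] rot [-0.12  0.    0.09]
t 3.7833 tcp [0.4995 0.0329 0.0945] F [-0.29 -0.19 -1.72] w 0.0211
```

View pics/p2.png

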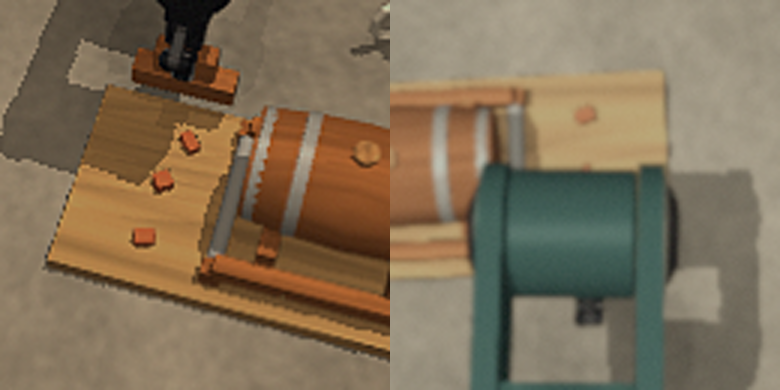

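The scraper is held level beside the front of the board, its lower front edge from crop (134,82) to (235,104). All three chips lie in front of it. I'll check its pose by projection.

Run:
```python
from h import *
s=pickle.load(open("s2.pkl","rb"))[0]
c,n=np.cos(np.deg2rad(93.8)),np.sin(np.deg2rad(93.8))
W=lambda x,y,z:np.array([.5907+c*x-n*y,.1099+n*x+c*y,z])
for P in (W(-.122,.082,.058),W(-.022,.082,.058),W(-.15,.1,.02),W(-.15,-.1,.02),W(0,-.05,.044),W(0,.05,.044)): print(((proj(s,P)[0]-[285,190])*3).round(0))
T=lambda u,v,z:plane(s,(u/3+285-1/3,v/3+190-1/3),z)
R=np.array([[c,n],[-n,c]])
for u,v in((134,83),(235,104)): print("scr",R@(T(u,v,.058)[:2]-[.5907,.1099]))
for u,v in((106,86),(46,265)): print("brd",R@(T(u,v,.02)[:2]-[.5907,.1099]))
for u,v in((190,141),(162,181),(144,237)): print("chip",R@(T(u,v,.032)[:2]-[.5907,.1099]))
```

```text
[128.  82.]
[228. 107.]
[105.  81.]
[ 43. 256.]
[216. 239.]
[241. 148.]
scr [-0.11683657  0.08300391]
scr [-0.01757942  0.08768292]
brd [-0.1486444   0.09495432]
brd [-0.14589717 -0.10733452]
chip [-0.05113624  0.05081898]
chip [-0.06546639  0.00116372]
chip [-0.06590722 -0.05991466]
```

```bash
python3 -m jog '{"dp":[[-0.005,0,0.02],[-0.005,0,0.0375],[-0.005,0,0.0375],[-0.005,0,0.0375],[-0.005,0.006,0.0375],[-0.005,0.016,0.0375],[-0.005,0.028,0.0375],[-0.005,0.04,0.0375],[-0.005,0.052,0.0375],[-0.005,0.064,0.0375],[-0.005,0.076,0.0375],[-0.005,0.088,0.0375],[-0.005,0.1,0.0375],[-0.005,0.112,0.0375],[-0.005,0.124,0.0375],[-0.005,0.136,0.0375],[-0.005,0.146,0.0375],[-0.005,0.154,0.0375],[-0.005,0.16,0.0375]],"rot":[[0,0,0],[0,0,0],[0,0,0],[0,0,0],[0,0,0],[0,0,0],[0,0,0],[0,0,0],[0,0,0],[0,0,0],[0,0,0],[0,0,0],[0,0,0],[0,0,0],[0,0,0],[0,0,0],[0,0,0],[0,0,0],[0,0,0]],"gripper":[255,255,255,255,255,255,255,255,255,255,255,255,255,255,255,255,255,255,255]}'
python3 g.py b -0.077 -0.115 0.057 0
python3 - <<'E'
from cell import cams
import cv2,numpy as np,pickle
a=cams.snapshot("scene");b=cams.snapshot("top");pickle.dump((a,b),open("s3.pkl","wb"))
f=lambda s,r,k:cv2.resize(s["frame"][r[0]:r[1],r[2]:r[3],::-1],(390,390),interpolation=cv2.INTER_CUBIC)
cv2.imwrite("pics/p3.png",np.hstack([f(a,(190,320,285,415),3),f(b,(110,240,230,360),3)]))
E
```

```text
time_s: 5.47
tool_pos: [0.6612, 0.0378, 0.0578]
tcp_rot: [0.683, 0.73, 0.0, 0.0]
force: [-0.5, 0.1, -1.4]
gripper_width: 0.0216
['b', '-0.077', '-0.115', '0.057', '0'] dp [-0.0004  0.0494  0.0008] rot [ 0.01  0.   -0.03]
t 5.4667 tcp [0.6612 0.0378 0.0578] F [-0.47  0.1  -1.37] w 0.0216
```

View pics/p3.png

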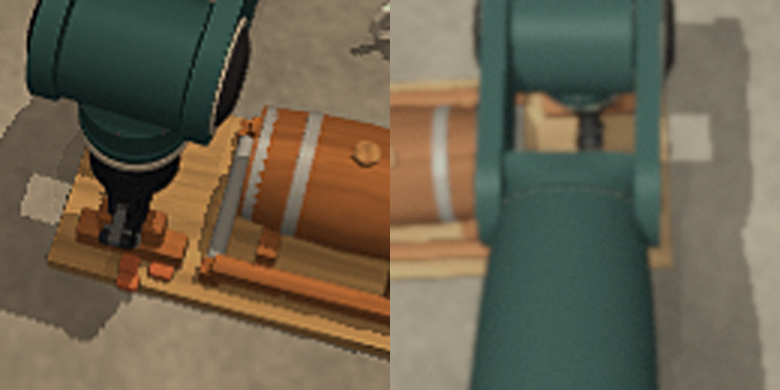

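The chips are gathered ahead of the bar near the far edge, at crop (128,270) and (160,270). I'll push on slowly over the edge.

```bash
python3 -m jog '{"dp":[[0,0.006,0],[0,0.014,0],[0,0.022,0],[0,0.03,0],[0,0.037,0],[0,0.044,0],[0,0.05,0],[0,0.056,0],[0,0.06,0],[0,0.06,0],[0,0.06,0]],"rot":[[0,0,0],[0,0,0],[0,0,0],[0,0,0],[0,0,0],[0,0,0],[0,0,0],[0,0,0],[0,0,0],[0,0,0],[0,0,0]],"gripper":[255,255,255,255,255,255,255,255,255,255,255]}'
python3 - <<'E'
from cell import cams
import cv2,numpy as np,pickle
a=cams.snapshot("scene");b=cams.snapshot("top");pickle.dump((a,b),open("s4.pkl","wb"))
f=lambda s,r,k:cv2.resize(s["frame"][r[0]:r[1],r[2]:r[3],::-1],(390,390),interpolation=cv2.INTER_CUBIC)
cv2.imwrite("pics/p4.png",np.hstack([f(a,(200,330,265,395),3),f(b,(70,200,230,360),3)]))
E
```

```text
time_s: 6.48
tool_pos: [0.72, 0.0418, 0.0576]
tcp_rot: [0.683, 0.73, -0.0, -0.0]
force: [-0.1, -0.0, -1.1]
gripper_width: 0.0209
```

View pics/p4.png

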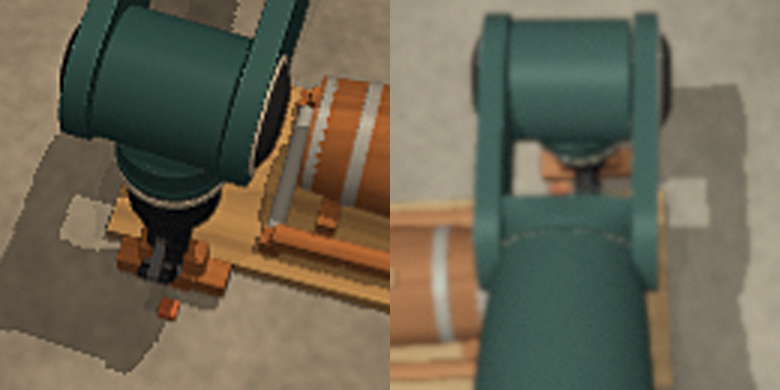

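One chip is on the table at left crop (170,308). In the top view there's a reddish spot at (560,188), right at the board edge beside the bar. I'll lift and draw back to see all three.

```bash
python3 -m jog '{"dp":[[0,0,-0.035],[0,0,-0.07],[-0.03,-0.02,-0.08],[-0.06,-0.05,-0.08],[-0.09,-0.08,-0.08],[-0.12,-0.11,-0.08],[-0.15,-0.14,-0.08],[-0.17,-0.17,-0.08],[-0.2,-0.2,-0.08],[-0.22,-0.22,-0.08],[-0.24,-0.24,-0.08],[-0.24,-0.24,-0.08],[-0.24,-0.24,-0.08]],"rot":[[0,0,0],[0,0,0],[0,0,0],[0,0,0],[0,0,0],[0,0,0],[0,0,0],[0,0,0],[0,0,0],[0,0,0],[0,0,0],[0,0,0],[0,0,0]],"gripper":[255,255,255,255,255,255,255,255,255,255,255,255,255]}'
python3 g.py 0.443 -0.308 0.0375 93.8
python3 - <<'E'
from cell import cams
import cv2,numpy as np,pickle
a=cams.snapshot("scene");b=cams.snapshot("top");pickle.dump((a,b),open("s5.pkl","wb"))
f=lambda s,r,k:cv2.resize(s["frame"][r[0]:r[1],r[2]:r[3],::-1],(390,390),interpolation=cv2.INTER_CUBIC)
cv2.imwrite("pics/p5.png",np.hstack([f(a,(220,350,265,395),3),f(b,(80,210,230,360),3)]))
E
```

```text
time_s: 7.67
tool_pos: [0.4956, -0.2143, 0.1382]
tcp_rot: [0.684, 0.729, 0.0, 0.0]
force: [0.1, 0.5, -1.2]
gripper_width: 0.0213
['0.443', '-0.308', '0.0375', '93.8'] dp [-0.0901 -0.0585  0.1007] rot [ 0.05  0.02 -0.15]
t 7.6667 tcp [ 0.4956 -0.2143  0.1382] F [ 0.13  0.48 -1.19] w 0.0213
```

View pics/p5.png

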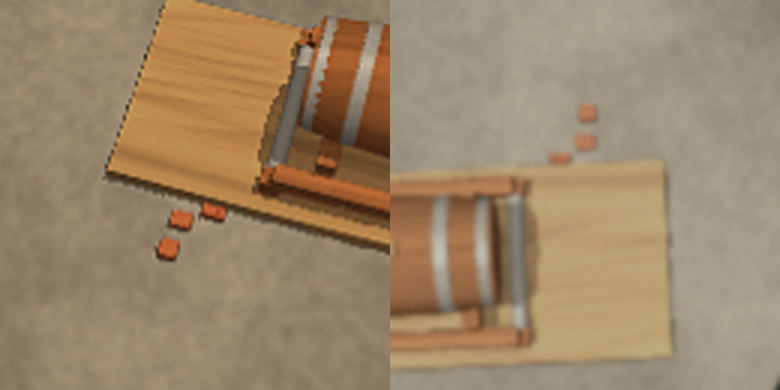

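All three chips are off the board. The nearest sits close to the board edge, at left crop (213,211), right crop (560,158), so I'll compute where they are.

Run:
```python
from h import *
a,b=pickle.load(open("s5.pkl","rb"))
c,n=np.cos(np.deg2rad(93.8)),np.sin(np.deg2rad(93.8));R=np.array([[c,n],[-n,c]])
S=lambda u,v:(u/3+265-1/3,v/3+220-1/3)
T=lambda u,v:((u-390)/3+230-1/3,v/3+80-1/3)
f=lambda p:(R@(p[:2]-[.5907,.1099])).round(4)
for u,v in((168,248),(181,219),(213,211)): print("S",f(plane(a,S(u,v),.008)), f(plane(a,S(u,v),.02)))
for u,v in((588,113),(585,143),(560,159)): print("T",f(plane(b,T(u,v),.008)))
print("edge S",f(plane(a,S(213,200),.02)),"T",f(plane(b,T(560,163),.02)))
# triangulate third
P=[]
for s,uv in((a,S(213,211)),(b,T(560,159))):
    o,d=ray(s,uv);d=d/np.linalg.norm(d);P.append((o,d))
A=sum(np.eye(3)-np.outer(d,d) for o,d in P);q=np.linalg.solve(A,sum((np.eye(3)-np.outer(d,d))@o for o,d in P));print(q,f(q))
```

```text
S [-0.0723 -0.1548] [-0.0709 -0.1594]
S [-0.0689 -0.1245] [-0.0676 -0.1294]
S [-0.043  -0.1086] [-0.042  -0.1137]
T [-0.0754 -0.1503]
T [-0.0712 -0.1192]
T [-0.045  -0.1037]
edge S [-0.0449 -0.1033] T [-0.0456 -0.0971]
[ 6.98648212e-01  7.28111780e-02 -1.29716749e-04] [-0.0442 -0.1053]
```

All three are clear, and the nearest lies on the table against the board's face (y≈-0.106). Next I set the scraper down.

```bash
python3 -m jog '{"dp":[[-0.03,-0.02,0],[-0.06,-0.04,0.02],[-0.09,-0.058,0.05],[-0.09,-0.058,0.08],[-0.09,-0.058,0.095],[-0.09,-0.058,0.1015],[-0.09,-0.058,0.1015],[-0.09,-0.058,0.1015],[-0.09,-0.058,0.1015],[-0.09,-0.058,0.1015],[-0.09,-0.058,0.1015],[-0.09,-0.058,0.1015],[-0.09,-0.058,0.1015],[-0.09,-0.058,0.09],[-0.09,-0.058,0.05],[-0.09,-0.058,0.02],[-0.09,-0.058,0.02]],"rot":[[0,0,0],[0,0,0],[0,0,0],[0,0,0],[0,0,0],[0,0,0],[0,0,0],[0,0,0],[0,0,0],[0,0,0],[0,0,0],[0,0,0],[0,0,0],[0,0,0],[0,0,0],[0,0,0],[0,0,0]],"gripper":[255,255,255,255,255,255,255,0,0,0,0,0,0,0,0,0,0]}'
python3 g.py 0.614 -0.2975 0.12 87.5, 0.614 -0.2975 0.03 87.5
```

```text
time_s: 9.18
tool_pos: [0.4463, -0.3085, 0.1253]
tcp_rot: [0.683, 0.73, 0.0, 0.004]
force: [0.5, -1.5, 0.9]
gripper_width: 0.0855
['0.614', '-0.2975', '0.12', '87.5'] dp [-0.      0.168   0.0064] rot [0.38 0.3  6.28]
['0.614', '-0.2975', '0.03', '87.5'] dp [0.0005 0.1675 0.0964] rot [0.38 0.3  6.28]
t 9.1833 tcp [ 0.4463 -0.3085  0.1253] F [ 0.49 -1.54  0.93] w 0.0855
```

```bash
python3 -m jog '{"dp":[[0,0.04,0],[0,0.08,0],[0,0.12,0],[0,0.15,0],[0,0.167,0],[0,0.167,0],[0,0.167,0],[0,0.167,0]],"rot":[[0,0,3],[0,0,6.3],[0,0,6.3],[0,0,6.3],[0,0,6.3],[0,0,6.3],[0,0,6.3],[0,0,6.3]],"gripper":[0,0,0,0,0,0,0,0]}'
python3 g.py 0.614 -0.2975 0.03 87.5
python3 - <<'E'
from cell import cams
import cv2,numpy as np,pickle
a=cams.snapshot("scene");b=cams.snapshot("top");pickle.dump((a,b),open("s6.pkl","wb"))
f=lambda s,r,k:cv2.resize(s["frame"][r[0]:r[1],r[2]:r[3],::-1],(390,390),interpolation=cv2.INTER_CUBIC)
cv2.imwrite("pics/p6.png",np.hstack([f(a,(140,270,160,290),3),f(b,(120,250,330,460),3)]))
E
```

```text
time_s: 9.85
tool_pos: [0.6106, -0.2961, 0.1182]
tcp_rot: [0.722, 0.691, -0.0, -0.0]
force: [-0.2, -0.8, -0.8]
gripper_width: 0.0857
['0.614', '-0.2975', '0.03', '87.5'] dp [-0.0012  0.0035  0.0882] rot [-0.01  0.   -0.02]
t 9.85 tcp [ 0.6106 -0.2961  0.1182] F [-0.23 -0.82 -0.76] w 0.0857
```

View pics/p6.png

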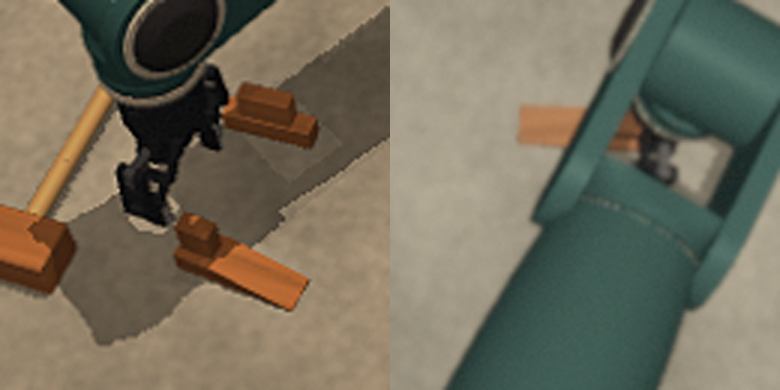

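The scraper stands upright on the table at left crop (270,115). The wedge's block top is at (197,228) and the nose at (300,295). I'll check the block's position and the mallet clearance before descending.

Run:
```python
from h import *
a,b=pickle.load(open("s6.pkl","rb"))
S=lambda u,v,z:plane(a,(u/3+160-1/3,v/3+140-1/3),z).round(4)
print("mallet",S(75,240,.05),S(55,290,.0))
for u,v in((183,213),(217,226),(212,243),(177,230)): print("blk",S(u,v,.065))
print("nose",S(308,280,.003),S(291,310,.001))
for P in ([.614,-.2975,.065],[.620,-.193,0]): print(((proj(a,P)[0]-[160,140])*3).round(1))
```

```text
mallet [ 0.6667 -0.4084  0.05  ] [ 0.7024 -0.4253  0.    ]
blk [ 0.6089 -0.3158  0.065 ]
blk [ 0.6107 -0.2778  0.065 ]
blk [ 0.6298 -0.2736  0.065 ]
blk [ 0.6285 -0.3122  0.065 ]
nose [ 0.604  -0.1913  0.003 ] [ 0.6399 -0.1936  0.001 ]
[196.3 221.6]
[299.1 293.1]
```

```bash
python3 -m jog '{"dp":[[-0.001,0.0045,0.03],[-0.001,0.0045,0.06],[-0.001,0.0045,0.084],[-0.001,0.0045,0.084],[-0.001,0.0045,0.084],[-0.001,0.0045,0.084],[-0.001,0.0045,0.084],[-0.001,0.0045,0.084],[-0.001,0.0045,0.084],[-0.001,0.0045,0.084],[-0.001,0.0045,0.084],[-0.001,0.0045,0.084],[-0.001,0.0045,0.084]],"rot":[[0,0,0],[0,0,0],[0,0,0],[0,0,0],[0,0,0],[0,0,0],[0,0,0],[0,0,0],[0,0,0],[0,0,0],[0,0,0],[0,0,0],[0,0,0]],"gripper":[0,0,0,0,255,255,255,255,255,255,255,255,255]}' 80
python3 g.py b -0.148 0 0.064 0,  b -0.148 0 0.054 0
```

```text
time_s: 11.03
tool_pos: [0.6159, -0.2975, 0.0352]
tcp_rot: [0.722, 0.691, 0.0, 0.001]
force: [-2.0, 0.4, 6.5]
gripper_width: 0.0212
['b', '-0.148', '0', '0.064', '0'] dp [ 0.2588 -0.0268 -0.029 ] rot [ 0.07  0.04 -6.32]
['b', '-0.148', '0', '0.054', '0'] dp [ 0.2588 -0.0268 -0.019 ] rot [ 0.07  0.04 -6.32]
t 11.0333 tcp [ 0.6159 -0.2975  0.0352] F [-1.95  0.41  6.46] w 0.0212
```

```bash
python3 -m jog '{"dp":[[0,0,-0.03],[0,0,-0.06],[0.03,-0.003,-0.06],[0.06,-0.006,-0.06],[0.09,-0.009,-0.06],[0.12,-0.012,-0.06],[0.15,-0.015,-0.06],[0.18,-0.018,-0.06],[0.21,-0.022,-0.06],[0.235,-0.025,-0.05],[0.25,-0.027,-0.04],[0.258,-0.027,-0.03],[0.258,-0.027,-0.03],[0.258,-0.027,-0.03],[0.258,-0.027,-0.03]],"rot":[[0,0,0],[0,0,-1],[0,0,-2],[0,0,-3],[0,0,-4],[0,0,-5],[0,0,-6],[0,0,-6.3],[0,0,-6.3],[0,0,-6.3],[0,0,-6.3],[0,0,-6.3],[0,0,-6.3],[0,0,-6.3],[0,0,-6.3]],"gripper":[255,255,255,255,255,255,255,255,255,255,255,255,255,255,255]}'
python3 g.py b -0.148 0 0.055 0
python3 - <<'E'
from cell import cams
import cv2,numpy as np,pickle
a=cams.snapshot("scene");b=cams.snapshot("top");pickle.dump((a,b),open("s7.pkl","wb"))
f=lambda s,r,k:cv2.resize(s["frame"][r[0]:r[1],r[2]:r[3],::-1],(390,390),interpolation=cv2.INTER_CUBIC)
cv2.imwrite("pics/p7.png",np.hstack([f(a,(190,320,260,390),3),f(b,(120,250,230,360),3)]))
E
```

```text
time_s: 12.28
tool_pos: [0.6001, -0.0394, 0.064]
tcp_rot: [0.684, 0.73, -0.0, 0.0]
force: [-0.4, 0.5, -0.8]
gripper_width: 0.0206
['b', '-0.148', '0', '0.055', '0'] dp [0.0016 0.0005 0.009 ] rot [ 0.    0.02 -0.06]
t 12.2833 tcp [ 0.6001 -0.0394  0.064 ] F [-0.42  0.52 -0.75] w 0.0206
```

View pics/p7.png

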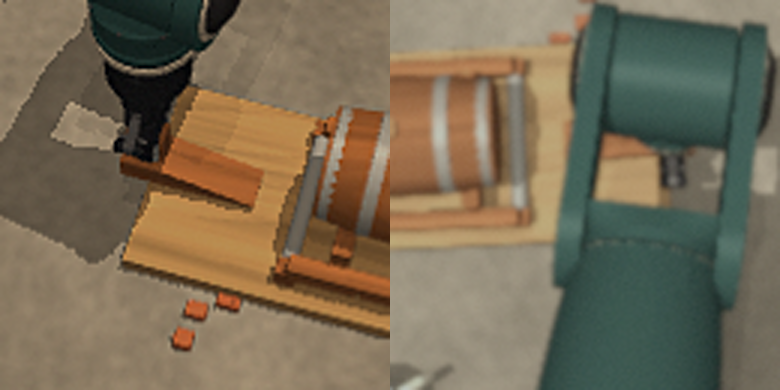

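The wedge hangs flat over the apron, its nose between crop (263,172) and (250,207), pointing at the rail, which runs from (321,140) to (291,255). I'll measure how far off-centre it is.

Run:
```python
from h import *
a,b=pickle.load(open("s7.pkl","rb"))
c,n=np.cos(np.deg2rad(93.8)),np.sin(np.deg2rad(93.8));R=np.array([[c,n],[-n,c]])
f=lambda u,v,z:(R@(plane(a,(u/3+260-1/3,v/3+190-1/3),z)[:2]-[.5907,.1099])).round(4)
print("nose",f(263,172,.032),f(250,207,.030))
print("edges",f(195,89,.02),f(122,264,.02))
print("rail",f(321,140,.044),f(291,255,.044))
print("chips",f(228,302,.008),f(196,311,.008),f(183,338,.008))
```

```text
nose [-0.0444  0.0175] [-0.0467 -0.0209]
edges [-0.1343  0.0955] [-0.1453 -0.1061]
rail [0.001  0.0602] [ 0.0029 -0.0645]
chips [-0.0428 -0.1096] [-0.0684 -0.1263] [-0.0723 -0.1548]
```

```bash
python3 -m jog '{"dp":[[0,0,0.004],[0,0,0.008],[0,0,0.009],[0,0,0.009],[0,0,0.009]],"rot":[[0,0,0],[0,0,0],[0,0,0],[0,0,0],[0,0,0]],"gripper":[255,255,255,255,255]}'
python3 -m jog '{"dp":[[0.008,0,0],[0.018,0,0],[0.028,0,0],[0.038,0,0],[0.046,0,0],[0.052,0,0],[0.056,0,0],[0.056,0,0],[0.056,0,0]],"rot":[[0,0,0],[0,0,0],[0,0,0],[0,0,0],[0,0,0],[0,0,0],[0,0,0],[0,0,0],[0,0,0]],"gripper":[255,255,255,255,255,255,255,255,255]}'
python3 g.py b -0.068 0 0.055 0
```

```text
time_s: 12.8
tool_pos: [0.6, -0.0389, 0.0551]
tcp_rot: [0.684, 0.73, -0.0, 0.0]
force: [-2.5, -2.6, 5.0]
gripper_width: 0.021
time_s: 13.55
tool_pos: [0.5963, 0.0191, 0.0551]
tcp_rot: [0.683, 0.73, 0.001, -0.0]
force: [-0.5, 4.4, 6.3]
gripper_width: 0.0208
['b', '-0.068', '0', '0.055', '0'] dp [0.0229 0.0005 0.0002] rot [ 0.04 -0.06  0.04]
t 13.55 tcp [0.5963 0.0191 0.0551] F [-0.54  4.44  6.3 ] w 0.0208
```

```bash
python3 -m jog '{"dp":[[0.002,0,0],[0.004,0,0],[0.004,0,0],[0.004,0,0]],"rot":[[0,0,0],[0,0,0],[0,0,0],[0,0,0]],"gripper":[255,255,255,255]}'
python3 -m jog '{"dp":[[0.002,0,0],[0.004,0,0],[0.004,0,0],[0.004,0,0]],"rot":[[0,0,0],[0,0,0],[0,0,0],[0,0,0]],"gripper":[255,255,255,255]}'
python3 -m jog '{"dp":[[0.002,0,0],[0.004,0,0],[0.004,0,0],[0.004,0,0]],"rot":[[0,0,0],[0,0,0],[0,0,0],[0,0,0]],"gripper":[255,255,255,255]}'
python3 -m jog '{"dp":[[0.002,0,0],[0.004,0,0],[0.004,0,0],[0.004,0,0]],"rot":[[0,0,0],[0,0,0],[0,0,0],[0,0,0]],"gripper":[255,255,255,255]}'
```

```text
time_s: 13.88
tool_pos: [0.5961, 0.0226, 0.0552]
tcp_rot: [0.683, 0.73, 0.0, 0.0]
force: [-0.6, -0.2, 5.1]
gripper_width: 0.0207
time_s: 14.22
tool_pos: [0.5958, 0.0261, 0.0551]
tcp_rot: [0.683, 0.73, 0.0, 0.0]
force: [0.0, -3.6, 5.9]
gripper_width: 0.0207
time_s: 14.55
tool_pos: [0.5956, 0.0298, 0.0551]
tcp_rot: [0.683, 0.73, -0.0, 0.001]
force: [0.9, -7.1, 5.8]
gripper_width: 0.021
time_s: 14.88
tool_pos: [0.5953, 0.0338, 0.0551]
tcp_rot: [0.683, 0.73, -0.0, 0.001]
force: [-0.4, -7.3, 4.7]
gripper_width: 0.021
```

Fy rises at tool y≈0.025, so that's where the lift starts (nose 19 mm past the rail). A 5 mm lift is then at about y≈0.046.

```bash
python3 -m jog '{"dp":[[0.002,0,0],[0.004,0,0],[0.006,0,0],[0.008,0,0],[0.01,0,0],[0.012,0,0],[0.012,0,0],[0.012,0,0],[0.012,0,0]],"rot":[[0,0,0],[0,0,0],[0,0,0],[0,0,0],[0,0,0],[0,0,0],[0,0,0],[0,0,0],[0,0,0]],"gripper":[255,255,255,255,255,255,255,255,255]}'
python3 g.py b -0.068 0 0.055 0
python3 - <<'E'
from cell import cams
import cv2,numpy as np,pickle
a=cams.snapshot("scene");b=cams.snapshot("top");pickle.dump((a,b),open("s8.pkl","wb"))
s7=pickle.load(open("s7.pkl","rb"))[0]
f=lambda s:cv2.resize(s["frame"][205:305,310:410,::-1],(390,390),interpolation=cv2.INTER_CUBIC)
cv2.imwrite("pics/p8.png",np.hstack([f(s7),f(a)]))
# image motion of the cask/cradle against the resting view
g=lambda s:cv2.cvtColor(s["frame"],cv2.COLOR_RGB2GRAY).astype(np.float32)
for nm,(r0,r1,c0,c1) in {"caskfront":(230,275,370,395),"caskback":(235,275,425,445),"board":(270,310,420,462),"foot":(268,290,345,365)}.items():
    print(nm,cv2.phaseCorrelate(g(s7)[r0:r1,c0:c1],g(a)[r0:r1,c0:c1],cv2.createHanningWindow((c1-c0,r1-r0),cv2.CV_32F)))
from h import proj
p=[.583,.125]
for z in(.1,): print("5mm lift at cask front moves px", proj(a,[*p,z+.005])-proj(a,[*p,z]))
E
```

```text
time_s: 15.63
tool_pos: [0.5945, 0.0458, 0.0551]
tcp_rot: [0.683, 0.73, -0.0, 0.001]
force: [0.5, -6.5, 5.7]
gripper_width: 0.0207
['b', '-0.068', '0', '0.055', '0'] dp [-0.0038  0.0005  0.0001] rot [0.04 0.05 0.  ]
t 15.6333 tcp [0.5945 0.0458 0.0551] F [ 0.52 -6.46  5.73] w 0.0207
caskfront ((0.9043600976044441, -0.07097163021295927), 0.8145550316704644)
caskback ((0.6846924268083914, 0.07831657118599011), 0.9822864842414856)
board ((0.5110952884416378, -0.06859347550368255), 0.9865346505906847)
foot ((0.3475143799795273, -0.7446965035319693), 1.0211321940024694)
5mm lift at cask front moves px [[ 0.16609737 -0.90722933]]
```

View pics/p8.png

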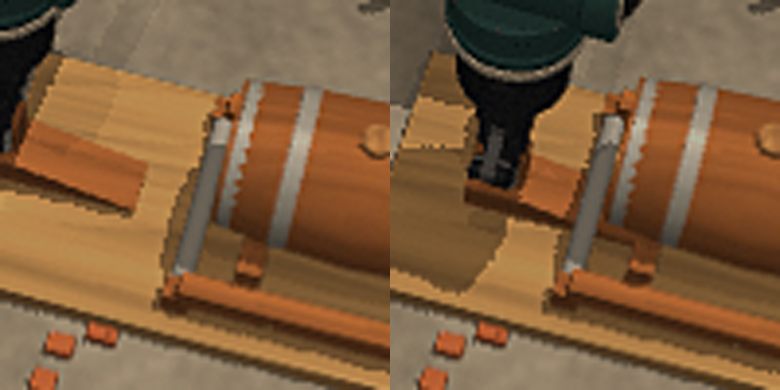

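The nose is under the middle of the rail. Compared with before, the rail and feet have risen about 1 px (≈4–5 mm), and the shadow gap under the foot at crop (560,300) has widened. The gripper stands clear of the cradle and the chips lie beside the board. I'll let it settle, then hand in.

```bash
python3 -m jog '{"dp":[[0,0,0],[0,0,0],[0,0,0],[0,0,0],[0,0,0]],"rot":[[0,0,0],[0,0,0],[0,0,0],[0,0,0],[0,0,0]],"gripper":[255,255,255,255,255]}'
python3 -c "
from cell import robot
print(robot.hand_in())"
```

```text
time_s: 16.15
tool_pos: [0.5945, 0.0458, 0.0552]
tcp_rot: [0.683, 0.73, -0.0, 0.001]
force: [0.1, -5.8, 5.7]
gripper_width: 0.0208
the job is handed in; nothing more can be done
None
```

I handed the job in at about 16 s of the 58 s allowed. The chips are off the board, the scraper is back on the table, and the wedge is holding the cradle up; the hand-in gave no verdict.

- **Chips:** One pass of the held scraper pushed all three over the board's far side edge. They lie on the table beside it, the nearest against the board's edge at about y = -0.106 m, only about 3 mm past the -0.103 m limit. The two cameras put it at -0.109 and -0.104 m, and part of it was hidden from the top camera.
- **Scraper:** The picture before I took the wedge shows it released and standing on the table, well off the board.
- **Wedge and lift:** The lift force appeared at tool y ≈ 0.025 m. I pushed about 21 mm further, so the nose should be about 40 mm past the rail. At the end the push back on the tool was steady at about 6 N, and the grip was holding (20.8 mm opening).
- **Lift height:** I aimed for 5 mm from that force reading. The camera shows the foot about 0.75 px higher, roughly 4 mm. The image shifts on the cask and board were unreliable because of the arm's shadow, so the picture confirms the lift only roughly.
- **Bystanders:** I planned the moves to stay clear of the bottle, mug and mallet, but did not re-measure where they stand at the end.

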